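Clear the wafer-rack stand and hang the racks

TASK

First clear the parking stand: put every lens canister that stands in it upright into the steel parts tray. Then hang every wafer rack on the stand, each level on its own pair of hooks with one end of its bar in each hook, and do not let go of a rack over the stand until both ends sit home in their hooks. Leave the beaker, the mouse and the magnifier alone.

Things in the scene. Friction and masses are not known exactly. Their poses are not given: they have to be found in the camera images.
- stand: parking stand, fixed: base plate 290 (x) x 210 (y) x 5 mm with 3 pairs of upturned J hooks of 8 mm rod, pairs at x = -95, 0, +95 mm, a pair's hooks at y = +-88 mm. Hooks open upwards: 12 mm level seat, widening to 26 mm clear between the prongs, whose tips stand 22 mm above the seat and are the highest points, 124 mm above the table. Origin: centre of the underside, on the table; z up
- hook_near_l (a point): top of the seat of the left (+y) hook of the stand's near (-x) pair, where the underside of a rack's bar comes to lie: 102 mm above the table, at the middle of the hook's opening; axes as the stand's
- hook_near_r (a point): top of the seat of the right (-y) hook of the stand's near (-x) pair, where the underside of a rack's bar comes to lie: 102 mm above the table, at the middle of the hook's opening; axes as the stand's
- hook_mid_l (a point): top of the seat of the left (+y) hook of the stand's middle pair, where the underside of a rack's bar comes to lie: 102 mm above the table, at the middle of the hook's opening; axes as the stand's
- hook_mid_r (a point): top of the seat of the right (-y) hook of the stand's middle pair, where the underside of a rack's bar comes to lie: 102 mm above the table, at the middle of the hook's opening; axes as the stand's
- hook_far_l (a point): top of the seat of the left (+y) hook of the stand's far (+x) pair, where the underside of a rack's bar comes to lie: 102 mm above the table, at the middle of the hook's opening; axes as the stand's
- hook_far_r (a point): top of the seat of the right (-y) hook of the stand's far (+x) pair, where the underside of a rack's bar comes to lie: 102 mm above the table, at the middle of the hook's opening; axes as the stand's
- tray: low steel parts tray, fixed, 250 (x) x 130 (y) x 28 mm high outside, walls 4 mm, floor about 4 mm thick; room for three canisters in a row along its x. Origin: centre of its underside, on the table
- rack1: wafer rack, 2 or 3 present (else None), 0.45 kg: white holder 146 (y) x 44 (x) x 60 mm on a metal foot 60 mm deep (x), over it a metal bar along y, 236 mm long, 12 thick, 14 high, underside 85 and top 99 mm above the foot. Pinch the bar at its middle from above; supports at y = +-70 mm; its ends beyond them (ears) go on the hooks, either way round. Origin: underside centre; z up
- rack1_ear_a (a point): point on the underside of the bar of rack1 at its y = +88 mm, 85 mm above the foot: the part of the ear that should lie on a hook's seat
- rack1_ear_b (a point): point on the underside of the bar of rack1 at its y = -88 mm, 85 mm above the foot: the part of the ear that should lie on a hook's seat
- rack2: wafer rack, 2 or 3 present (else None), 0.45 kg: white holder 146 (y) x 44 (x) x 60 mm on a metal foot 60 mm deep (x), over it a metal bar along y, 236 mm long, 12 thick, 14 high, underside 85 and top 99 mm above the foot. Pinch the bar at its middle from above; supports at y = +-70 mm; its ends beyond them (ears) go on the hooks, either way round. Origin: underside centre; z up
- rack2_ear_a (a point): point on the underside of the bar of rack2 at its y = +88 mm, 85 mm above the foot: the part of the ear that should lie on a hook's seat
- rack2_ear_b (a point): point on the underside of the bar of rack2 at its y = -88 mm, 85 mm above the foot: the part of the ear that should lie on a hook's seat
- rack3: wafer rack, 2 or 3 present (else None), 0.45 kg: white holder 146 (y) x 44 (x) x 60 mm on a metal foot 60 mm deep (x), over it a metal bar along y, 236 mm long, 12 thick, 14 high, underside 85 and top 99 mm above the foot. Pinch the bar at its middle from above; supports at y = +-70 mm; its ends beyond them (ears) go on the hooks, either way round. Origin: underside centre; z up
- rack3_ear_a (a point): point on the underside of the bar of rack3 at its y = +88 mm, 85 mm above the foot: the part of the ear that should lie on a hook's seat
- rack3_ear_b (a point): point on the underside of the bar of rack3 at its y = -88 mm, 85 mm above the foot: the part of the ear that should lie on a hook's seat
- canister1: lens canister: upright plain cylinder, 52 mm diameter, 105 mm tall, grey with a black screw lid, about 0.22 kg; at first it stands on the stand's base plate between the hooks, where racks must hang. Origin: centre of its underside; z up. None if absent (two or three canisters are there)
- canister2: lens canister: upright plain cylinder, 52 mm diameter, 105 mm tall, grey with a black screw lid, about 0.22 kg; at first it stands on the stand's base plate between the hooks, where racks must hang. Origin: centre of its underside; z up. None if absent (two or three canisters are there)
- canister3: lens canister: upright plain cylinder, 52 mm diameter, 105 mm tall, grey with a black screw lid, about 0.22 kg; at first it stands on the stand's base plate between the hooks, where racks must hang. Origin: centre of its underside; z up. None if absent (two or three canisters are there)
- beaker: bystander: glass beaker, 64 mm across, 75 mm tall, beyond the stand. Origin: underside centre
- loupe: bystander: black magnifier, 46 mm across, 45 mm tall, beyond the stand. Origin: underside centre
- mouse: bystander: grey computer mouse, 100 x 58 x 28 mm, beyond the stand. Origin: underside centre

How it is judged (in metres and radians):
On the way, in this order (a step that is already met when the one before it is completed fails the run):
1. all canisters stand released in the tray while no rack is yet at the stand (x of canister1 in the frame of tray between -0.105 and 0.105 m and y of canister1 in the frame of tray between -0.045 and 0.045 m and z of each of canister1, canister2, canister3 in the frame of tray below 0.012 m and angle between each of canister1, canister2, canister3's own z axis and vertical below 0.1 rad and contact force between the fingers and canister1 below 0.1 N and linear speed of each of canister1, canister2, canister3 below 0.03 m/s and x of canister2 in the frame of tray between -0.105 and 0.105 m and y of canister2 in the frame of tray between -0.045 and 0.045 m and contact force between the fingers and canister2 below 0.1 N and x of canister3 in the frame of tray between -0.105 and 0.105 m and y of canister3 in the frame of tray between -0.045 and 0.045 m and contact force between the fingers and canister3 below 0.1 N and horizontal distance between each of rack1, rack2, rack3 and stand above 0.17 m), for 0.2 s.
2. every rack hangs released on a pair of hooks ((distance between rack1_ear_a and hook_near_l below 0.017 m or distance between rack1_ear_a and hook_near_r below 0.017 m or distance between rack1_ear_a and hook_mid_l below 0.017 m or distance between rack1_ear_a and hook_mid_r below 0.017 m or distance between rack1_ear_a and hook_far_l below 0.017 m or distance between rack1_ear_a and hook_far_r below 0.017 m) and (distance between rack1_ear_b and hook_near_l below 0.017 m or distance between rack1_ear_b and hook_near_r below 0.017 m or distance between rack1_ear_b and hook_mid_l below 0.017 m or distance between rack1_ear_b and hook_mid_r below 0.017 m or distance between rack1_ear_b and hook_far_l below 0.017 m or distance between rack1_ear_b and hook_far_r below 0.017 m) and z of rack1_ear_a in the frame of stand between 0.095 and 0.108 m and z of rack1_ear_b in the frame of stand between 0.095 and 0.108 m and angle between the y axis of each of rack1, rack2, rack3 and the y axis of stand, either way round below 0.15 rad and angle between each of rack1, rack2, rack3's own z axis and vertical below 0.2 rad and contact force between each of rack1, rack2, rack3 and stand above 0.8 N and contact force between the fingers and rack1 below 0.1 N and (distance between rack2_ear_a and hook_near_l below 0.017 m or distance between rack2_ear_a and hook_near_r below 0.017 m or distance between rack2_ear_a and hook_mid_l below 0.017 m or distance between rack2_ear_a and hook_mid_r below 0.017 m or distance between rack2_ear_a and hook_far_l below 0.017 m or distance between rack2_ear_a and hook_far_r below 0.017 m) and (distance between rack2_ear_b and hook_near_l below 0.017 m or distance between rack2_ear_b and hook_near_r below 0.017 m or distance between rack2_ear_b and hook_mid_l below 0.017 m or distance between rack2_ear_b and hook_mid_r below 0.017 m or distance between rack2_ear_b and hook_far_l below 0.017 m or distance between rack2_ear_b and hook_far_r below 0.017 m) and z of rack2_ear_a in the frame of stand between 0.095 and 0.108 m and z of rack2_ear_b in the frame of stand between 0.095 and 0.108 m and contact force between the fingers and rack2 below 0.1 N and (distance between rack3_ear_a and hook_near_l below 0.017 m or distance between rack3_ear_a and hook_near_r below 0.017 m or distance between rack3_ear_a and hook_mid_l below 0.017 m or distance between rack3_ear_a and hook_mid_r below 0.017 m or distance between rack3_ear_a and hook_far_l below 0.017 m or distance between rack3_ear_a and hook_far_r below 0.017 m) and (distance between rack3_ear_b and hook_near_l below 0.017 m or distance between rack3_ear_b and hook_near_r below 0.017 m or distance between rack3_ear_b and hook_mid_l below 0.017 m or distance between rack3_ear_b and hook_mid_r below 0.017 m or distance between rack3_ear_b and hook_far_l below 0.017 m or distance between rack3_ear_b and hook_far_r below 0.017 m) and z of rack3_ear_a in the frame of stand between 0.095 and 0.108 m and z of rack3_ear_b in the frame of stand between 0.095 and 0.108 m and contact force between the fingers and rack3 below 0.1 N), for 0.3 s.
At the end, for the whole second after the job is handed in: All canisters present stand upright (within 6 degrees) on the tray's floor; all racks present hang released, level within 11 degrees, both ear points within 17 mm of the seats of one pair of hooks (mostly play along the bar), at most 6 mm above them (all of step 2 and x of canister1 in the frame of tray between -0.105 and 0.105 m and y of canister1 in the frame of tray between -0.045 and 0.045 m and z of each of canister1, canister2, canister3 in the frame of tray below 0.012 m and angle between each of canister1, canister2, canister3's own z axis and vertical below 0.1 rad and contact force between the fingers and canister1 below 0.1 N and linear speed of each of canister1, canister2, canister3 below 0.03 m/s and x of canister2 in the frame of tray between -0.105 and 0.105 m and y of canister2 in the frame of tray between -0.045 and 0.045 m and contact force between the fingers and canister2 below 0.1 N and x of canister3 in the frame of tray between -0.105 and 0.105 m and y of canister3 in the frame of tray between -0.045 and 0.045 m and contact force between the fingers and canister3 below 0.1 N); the robot touches nothing.
It fails at once if rack1 was let go over the stand before both ears were seated (horizontal distance between rack1 and stand below 0.15 m and contact force between the fingers and rack1 below 0.02 N and z of any of rack1_ear_a, rack1_ear_b in the frame of stand above 0.118 m).
It fails at once if rack2 was let go over the stand before both ears were seated (horizontal distance between rack2 and stand below 0.15 m and contact force between the fingers and rack2 below 0.02 N and z of any of rack2_ear_a, rack2_ear_b in the frame of stand above 0.118 m).
It fails at once if rack3 was let go over the stand before both ears were seated (horizontal distance between rack3 and stand below 0.15 m and contact force between the fingers and rack3 below 0.02 N and z of any of rack3_ear_a, rack3_ear_b in the frame of stand above 0.118 m).
It fails at once if the beaker, mouse or magnifier was disturbed (distance of any of beaker, loupe, mouse from where it was at the start of the episode above 0.02 m).
Of rack1, rack2, rack3 only 2 to 3 are there at a start; the rules pass over those that are not, and their reading is None.
Of canister1, canister2, canister3 only 2 to 3 are there at a start; the rules pass over those that are not, and their reading is None.
At some moment in a run one of rack1, rack2, rack3 may be knocked a few centimetres aside while the robot is not near it.
It also fails if it takes over 210 s, if anything falls off the work surface, if the arm or the gripper's body presses on something with over 40 N, if the wrist force passes 120 N, or if a joint passes its speed limit or range.

ROBOT

A 6-joint arm with a two-finger parallel gripper is mounted at the origin on the work surface. World frame = base frame: x ahead of the robot, y to its left, z up, the work surface at z = 0. Lengths are in m, angles in degrees, forces in N, time in s.
With the tool pointing down it reaches from about 0.4 to 0.825 m from the base axis. Payload 7 kg.
Tool frame: the origin (TCP) lies midway between the tips of the shut fingers; the grasp point (between the pads) lies 19 mm behind it (hold_point_z is the distance from the TCP to the grasp point, in m); z points along the fingers, y is the line along which they close (so a half turn about z gives the same grasp; the last joint's range is limited). The gripper opens to 88 mm and grips with 3 to 60 N. Pads are 19 mm wide; open, the fingers measure 130 mm over their backs; the gripper's body (78 mm by 193 mm) begins 47 mm behind the grasp point.
Start: joints at [86.866, 20.546, 0.682, 0, -70.136, -16.507], TCP at [0.227, 0.636, 0.227] pointing down, gripper open.
Joint ranges: [-176.03, 176.03], [-82.01, 121.73], [-58.28, 71.71], [-173.87, 95.51], [-174.79, -0.11], [-173.66, 173.66]. Speed limits (degrees/s): [136.94, 136.94, 172.46, 180, 180, 180].

INTERFACE

Orientations are given as [roll, pitch, yaw] about the fixed x, y, z axes, in that order (R = Rz(yaw) Ry(pitch) Rx(roll)).
In Python, from plant import get_state, capture, close_job, hold_point_z gives the robot as it stands.
- The arm moves only by the shell command python3 -m inch 'ROWS' [FORCE]. ROWS is text: rows parted by semicolons, each of 5 numbers parted by spaces: the shift along the tool's x, y, z normalised to -1 to 1, where 1 is 0.15 m, then the turn about the tool's z normalised to -1 to 1, where 1 is 360 degrees, then the opening, from 0 (shut) to 1 (fully open). In form: tx ty tz spin grip; .... A call has exactly 8 rows; each row shifts and turns the commanded pose from where the row before left it, along the tool's axes as they then stand; what a row does not reach is not made up. A row lasts 1/8 s, in which the tool goes at most 62.5 mm and 10.7 degrees, less where a joint would pass 70% of its speed; a pose out of reach is approached as far as the arm can. A call with a number of a shift or a turn outside -1 to 1 is refused whole. A call with a gripper value outside its range is refused whole. The fingers move at their own pace and stop on an object; FORCE is the grip in N (left out, the last holds). Time passes only in rows, so rows that do not move let the fingers close, or fill a call up. It gives the time, the measured TCP pose, the force, the opening and the grip force at its end, in the units of the state.
- get_state(): the state, without advancing time (a new reading comes with each control period).
- capture(name): name is "side" or "top" or "wrist"; returns a dict with "color" (400x640x3 uint8, blue, green, red), "mtx" (3x3 intrinsics, pixels), "dist_coeffs" ([k1, k2, p1, p2, k3] as OpenCV has them; the pictures are not rectified), "R" (3x3) and "t" (3): a world point X has camera coordinates R X + t. Camera axes: x right, y down, z forward; pixel columns grow to the right and rows downward; lengths in m; the calibration is good to about 2 mm. A picture is of the moment at which its call begins. There is no depth.
- close_job(): hands the job in; it is judged then, once.
The state is a dict: "time_s": time; "joints": joint angles; "qd": joint speeds; "joint_torque": joint torques, N m; "tcp_pos": TCP position; "eef_rot": TCP orientation; "contact_force": force on the tool from outside, world axes, zero at the start; "moment": the same for the moment, N m; "gripper_width": finger opening in m; "gripper_force": force on a finger pad.
Only numpy, scipy, OpenCV 4.12 (cv2) and the standard library are available. Lean on these libraries where they do the work, as an engineer would, in place of code of your own. Each camera call takes 0.05 s, during which the arm holds its last target. There are 200 camera calls.

## Working session

There is one attempt and no reset: what is moved stays moved. The work goes in short steps, Python scripts to look and compute and a shell command to move; the robot and the scene stay as the last step left them, time stands still between calls to the robot, and variables do not carry over. Pictures are saved under pics/ and viewed, at most 17 in all, crops included, and the job is handed in when it is done.

```bash
ls; mkdir -p pics; python3 - <<'E'
from plant import get_state, capture, hold_point_z
import cv2,pickle
print(get_state(), hold_point_z)
for n in("top","side"):
    c=capture(n); cv2.imwrite(f"pics/{n}0.png",c["color"]); pickle.dump(c,open(f"{n}0.pkl","wb"))
    print(n,c["mtx"],c["dist_coeffs"],c["R"],c["t"])
E
```

```text
pics
{'time_s': 0.0, 'joints': array([ 8.68658113e+01,  2.05907313e+01,  6.34745335e-01, -2.04102005e-02,
       -7.01362679e+01, -1.65060826e+01]), 'qd': array([ 0.02170934, -0.04528022, -0.06598326,  0.01321415,  0.10738773,
       -0.00848923]), 'joint_torque': array([ 2.71109166e-03, -5.82714236e+01,  2.93059194e+01,  6.99727759e+00,
        6.92254049e-03, -1.33643566e-04]), 'tcp_pos': array([0.22674516, 0.635261  , 0.2256371 ]), 'eef_rot': array([ 1.79906096e+02, -7.81715687e-03, -1.96472154e+01]), 'contact_force': array([ 0.18258123, -0.70510396,  0.69024716]), 'moment': array([ 0.02901835, -0.00519505,  0.01223348]), 'gripper_force': 0.0, 'gripper_width': 0.08772670964236479} 0.0188
top [[511.53704774   0.         314.24650992]
 [  0.         511.53704774 195.94908701]
 [  0.           0.           1.        ]] [0.00848593 0.         0.         0.         0.        ] [[ 2.00160691e-04 -9.99992994e-01  3.73778048e-03]
 [-9.82757780e-01 -8.87814615e-04 -1.84895534e-01]
 [ 1.84897557e-01 -3.63632403e-03 -9.82751072e-01]] [0.03479723 0.60073453 1.36224463]
side [[403.35533801   0.         324.88070564]
 [  0.         403.35533801 198.25997   ]
 [  0.           0.           1.        ]] [-0.03183984  0.          0.          0.          0.        ] [[ 0.93202693 -0.36233553  0.00622693]
 [-0.26370976 -0.68991973 -0.67414237]
 [ 0.24856181  0.62667673 -0.73857518]] [-0.52966595  0.21207677  0.94856179]
```

View pics/top0.png

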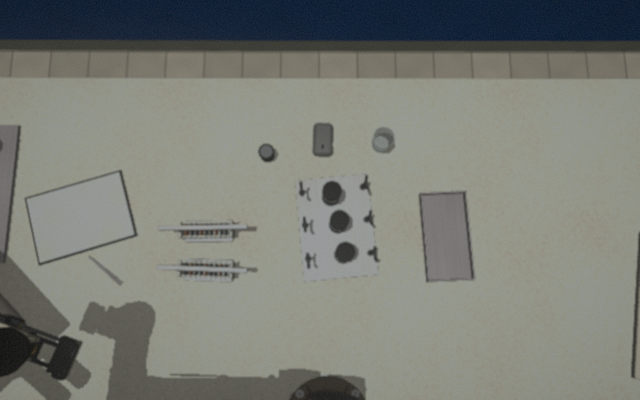

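View pics/side0.png

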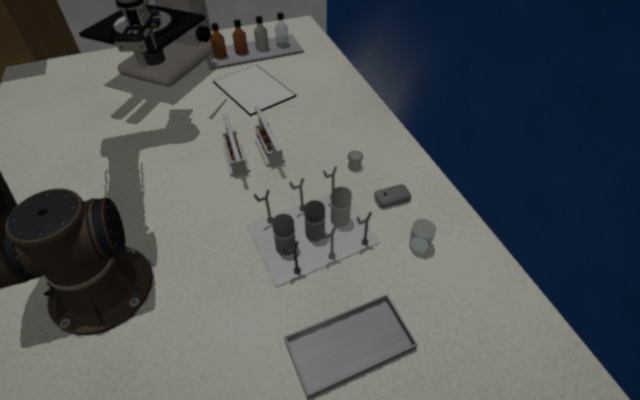

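The top view shows the stand around (338,228), with canister lids at (332,193), (340,221) and (345,252). The tray is at (446,236), and there are two racks with bars along rows 228 and 268. The side view shows the same: three canisters and two racks.

```bash
cat > h.py <<'E'
import numpy as np,cv2,pickle
def cam(c): return np.array(c["R"]),np.array(c["t"]).ravel(),np.array(c["mtx"]),np.array(c["dist_coeffs"])
def onplane(c,px,z):
    R,t,K,D=cam(c); p=cv2.undistortPoints(np.array(px,float).reshape(-1,1,2),K,D).reshape(-1,2)
    d=np.c_[p,np.ones(len(p))]@R; C=-R.T@t; s=(z-C[2])/d[:,2]; return C+s[:,None]*d
def proj(c,X):
    R,t,K,D=cam(c); return cv2.projectPoints(np.array(X,float).reshape(-1,1,3),cv2.Rodrigues(R)[0],t,K,D)[0].reshape(-1,2)
E
python3 - <<'E'
from h import *
c=pickle.load(open("top0.pkl","rb")); im=c["color"]
print("C",-c["R"].T@np.ravel(c["t"]))
a=cv2.resize(im[160:290,150:260],None,fx=4.5,fy=4.5,interpolation=cv2.INTER_CUBIC)
b=cv2.resize(im[165:290,290:480],None,fx=4.2,fy=4.2,interpolation=cv2.INTER_CUBIC)
cv2.imwrite("pics/a.png",a);cv2.imwrite("pics/b.png",b)
g=cv2.cvtColor(im,cv2.COLOR_BGR2GRAY); hsv=cv2.cvtColor(im,cv2.COLOR_BGR2HSV)
# dark blobs = lids
m=(g<45).astype(np.uint8); n,l,s,ce=cv2.connectedComponentsWithStats(m)
for i in range(1,n):
    if s[i,4]>100 and 290<ce[i][0]<380 and ce[i][1]<290: print("dark",s[i],ce[i],onplane(c,ce[i],.11))
for p in [(310,200),(446,236),(400,250),(200,228),(200,268),(332,193),(238,228)]: print(p,im[p[1],p[0]],hsv[p[1],p[0]])
# tray
roi=np.zeros_like(m);roi[180:300,410:485]=1
m=((g<135)&(roi>0)).astype(np.uint8); k=cv2.findContours(m,0,2)[0]; k=max(k,key=cv2.contourArea)
r=cv2.minAreaRect(k); print("tray",r); P=onplane(c,cv2.boxPoints(r),.028); print(P,P.mean(0))
E
```

```text
C [0.33849386 0.04028389 1.44969044]
dark [    0     0   640    41 25823] [321.97649382  19.67943306] [[1.10117036 0.01342339 0.11      ]]
(310, 200) [117 121 119] [ 45   8 121]
(446, 236) [117 118 120] [ 10   6 120]
(400, 250) [139 151 151] [ 30  20 151]
(200, 228) [146 147 144] [ 80   5 147]
(200, 268) [152 154 149] [ 78   8 154]
(332, 193) [51 51 50] [90  5 51]
(238, 228) [125 127 125] [ 60   4 127]
tray ((446.0504455566406, 236.04180908203125), (92.5307388305664, 50.062931060791016), 84.68545532226562)
[[ 0.61677445 -0.25563117  0.028     ]
 [ 0.63030981 -0.39757042  0.028     ]
 [ 0.3722971  -0.40681137  0.028     ]
 [ 0.35962499 -0.26955014  0.028     ]] [ 0.49475159 -0.33239078  0.028     ]
```

View pics/a.png

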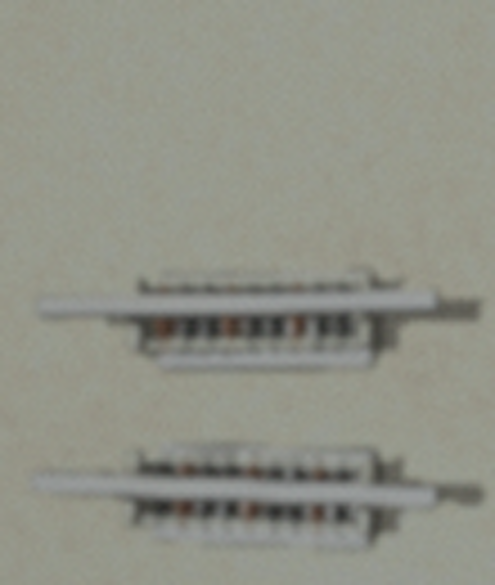

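View pics/b.png

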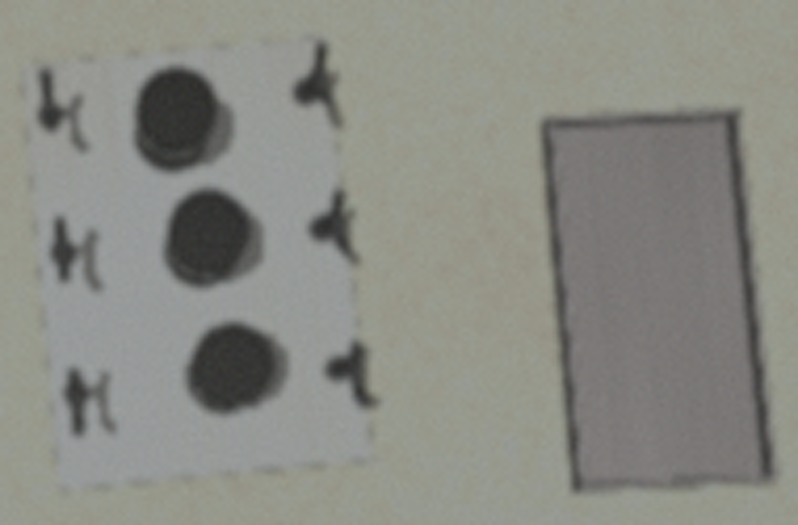

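Crop a shows bar tops from (37,307) to (436,298) and from (35,480) to (436,495) in crop pixels. Crop b shows the plate corners at (22,62), (322,38), (372,458) and (62,487), the lids at (175,110), (208,230) and (232,365), and the tray corners at (543,118), (737,112), (772,480) and (577,490).

```bash
python3 - <<'E'
from h import *
c=pickle.load(open("top0.pkl","rb")); im=c["color"]
f=lambda pts,x0,y0,s:(np.array(pts,float)+.5)/s-.5+[x0,y0]
def rect(P,name,L=None):
    m=P.mean(0); print(name,P[:,:2].round(4).tolist(),"centre",m.round(4),"sides",np.linalg.norm(np.roll(P,-1,0)-P,axis=1).round(4))
    return m
def ang(a,b): d=b-a; return np.degrees(np.arctan2(d[1],d[0]))
# corners in crop order: top-left(+x,+y), top-right(+x,-y), bottom-right, bottom-left
S=onplane(c,f([(22,62),(322,38),(372,458),(62,487)],290,165,4.2),.005); rect(S,"stand"); print("yaw",ang(S[3],S[0]),ang(S[2],S[1]),ang(S[1],S[0])-90,ang(S[2],S[3])-90)
T=onplane(c,f([(543,118),(738,112),(772,480),(577,490)],290,165,4.2),.028); rect(T,"tray"); print("yaw",ang(T[3],T[0]),ang(T[2],T[1]),ang(T[1],T[0])-90,ang(T[2],T[3])-90)
for n,p in dict(A=[(37,307),(436,298)],B=[(33,480),(436,495)]).items():
    q=onplane(c,f(p,150,160,4.5),.099); print("rack",n,q.mean(0).round(4),"len",np.linalg.norm(q[1]-q[0]).round(4),"yaw",ang(q[1],q[0])-90)
big=cv2.resize(im[165:290,290:480],None,fx=4.2,fy=4.2,interpolation=cv2.INTER_CUBIC)
g=cv2.medianBlur(cv2.cvtColor(big,cv2.COLOR_BGR2GRAY),5)
for (x,y) in [(175,110),(208,230),(232,365)]:
    m=((g<62)*255).astype(np.uint8); k=[k for k in cv2.findContours(m,0,2)[0] if cv2.pointPolygonTest(k,(x,y),False)>0][0]
    (e,r)=cv2.minEnclosingCircle(k); print("lid",e,r,cv2.boundingRect(k),onplane(c,f([e],290,165,4.2),.11).round(4), onplane(c,f([(x,y)],290,165,4.2),.11).round(4))
E
```

```text
stand [[0.659, 0.091], [0.6762, -0.1159], [0.3895, -0.1438], [0.3704, 0.0624]] centre [ 0.5237 -0.0266  0.005 ] sides [0.2076 0.288  0.207  0.29  ]
yaw 5.663668932266424 5.560664358243103 4.74298662957149 5.298560967279229
tray [[0.6156, -0.2614], [0.6198, -0.3932], [0.3747, -0.4019], [0.3681, -0.2743]] centre [ 0.4945 -0.3327  0.028 ] sides [0.1318 0.2453 0.1278 0.2478]
yaw 2.9654302407872204 2.0503379444903307 1.84500789010157 2.947512516503039
rack A [0.509  0.3325 0.099 ] len 0.2347 yaw 1.3288856778270883
rack B [0.4009 0.3294 0.099 ] len 0.2342 yaw -2.1209326504145594
lid (174.64212036132812, 119.02626037597656) 46.779056549072266 (141, 73, 74, 93) [[ 0.5987 -0.0099  0.11  ]] [[ 0.6046 -0.0102  0.11  ]]
lid (206.0, 237.0) 43.41668701171875 (172, 195, 75, 85) [[ 0.5232 -0.0292  0.11  ]] [[ 0.5276 -0.0305  0.11  ]]
lid (233.14285278320312, 368.71429443359375) 40.81452178955078 (194, 328, 78, 79) [[ 0.4406 -0.0453  0.11  ]] [[ 0.4429 -0.0447  0.11  ]]
```

```bash
cat > d.py <<'E'
import sys,numpy as np
from plant import get_state
# usage: d.py x y z yaw -> units to type (spin first, shifts valid after the spin)
s=get_state(); p=s["tcp_pos"]; yaw=s["eef_rot"][2]
x,y,z,w=map(float,sys.argv[1:5]); a=np.radians(w); d=np.array([x,y,z])-p
print("t",round(s["time_s"],2),"p",p.round(4),"rot",s["eef_rot"].round(2),"q",s["joints"].round(0),"F",s["contact_force"].round(1),"w",round(s["gripper_width"],4),"gf",round(s["gripper_force"],1))
print("units tx %.3f ty %.3f tz %.3f spin %.4f"%((d[0]*np.cos(a)+d[1]*np.sin(a))/.15,(d[0]*np.sin(a)-d[1]*np.cos(a))/.15,-d[2]/.15,-((w-yaw+180)%360-180)/360))
E
python3 -m inch '0 0 0 -.0232 1;0 0 0 -.0232 1;0 0 0 -.0232 1;.14 .302 0 0 1;.14 .302 0 0 1;.14 .302 0 0 1;.14 .302 0 0 1;.14 .302 0 0 1' 20
python3 -m inch '.14 .302 0 0 1;.14 .302 0 0 1;.14 .302 0 0 1;.14 .302 0 0 1;.14 .302 0 0 1;.14 .302 0 0 1;.14 .302 0 0 1;0 0 0 0 1'
python3 d.py .6046 -.0118 .069 5.4
```

```text
time_s: 1.1
tcp_pos: [0.3532, 0.4185, 0.2263]
eef_rot: [180.0, 0.0, 5.4]
contact_force: [0.8, 0.2, 0.8]
gripper_width: 0.0878
gripper_force: 0.0
time_s: 2.1
tcp_pos: [0.5298, 0.1156, 0.2259]
eef_rot: [180.0, 0.1, 5.2]
contact_force: [0.2, 0.6, 0.5]
gripper_width: 0.0876
gripper_force: 0.0
t 2.1 p [0.5298 0.1156 0.2259] rot [1.7996e+02 7.0000e-02 5.1800e+00] q [ 33.   8. -16.   0. -66.  62.] F [0.2 0.6 0.5] w 0.0876 gf 0.0
units tx 0.417 ty 0.892 tz 1.046 spin -0.0006
```

```bash
python3 -m inch '.139 .297 0 0 1;.139 .297 0 0 1;.139 .297 0 0 1;0 0 .2 0 1;0 0 .2 0 1;0 0 .1 0 1;0 0 0 0 1;0 0 0 0 1'
python3 d.py .6046 -.0118 .069 5.4
python3 - <<'E'
from plant import capture
import cv2
cv2.imwrite("pics/w1.png",capture("wrist")["color"])
E
```

```text
time_s: 3.1
tcp_pos: [0.6047, -0.0083, 0.1528]
eef_rot: [180.0, -0.1, 5.5]
contact_force: [-0.2, -0.8, -0.6]
gripper_width: 0.0878
gripper_force: 0.0
t 3.1 p [ 0.6047 -0.0083  0.1528] rot [ 1.80e+02 -1.00e-01  5.46e+00] q [ 18.  17. -14.   0. -58.  78.] F [-0.2 -0.8 -0.6] w 0.0878 gf 0.0
units tx -0.003 ty 0.023 tz 0.559 spin 0.0002
```

View pics/w1.png

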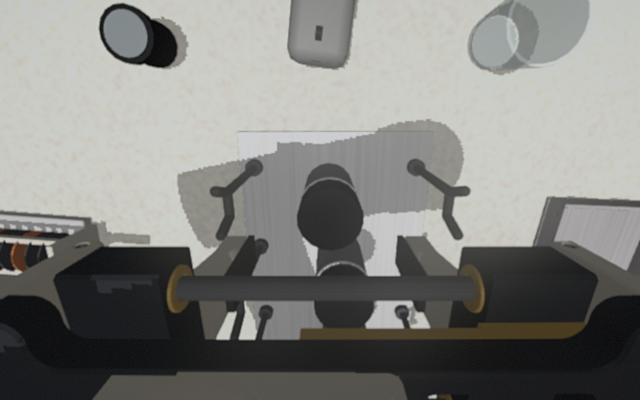

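The wrist view shows the far canister's lid, about (330,222), between the far hooks. The second lid is at about (345,285), partly hidden by the gripper.

```bash
python3 - <<'E'
from plant import capture,get_state
from h import *
c=capture("wrist"); p=get_state()["tcp_pos"]
print(proj(c,[p,[.6046,-.0118,.11],[.526,-.031,.11]]), onplane(c,[(330,220),(342,285)],.11),c["R"],c["t"])
# hook predictions
a=np.radians(5.4);R=np.array([[np.cos(a),-np.sin(a)],[np.sin(a),np.cos(a)]])
for x in(-.095,0,.095):
  for y in(.088,-.088):
    q=R@[x,y]+[.5237,-.0266]; print(x,y,q.round(4),proj(c,[[*q,.102]]))
E
```

```text
[[325.78131085 248.51267585]
 [329.98547085 222.92997944]
 [342.91158446 308.6362407 ]] [[ 0.60703838 -0.01156454  0.11      ]
 [ 0.54962878 -0.0274955   0.11      ]] [[ 9.56132048e-02 -9.95418557e-01 -1.06597482e-04]
 [-9.47813274e-01 -9.10732817e-02  3.05541578e-01]
 [-3.04151465e-01 -2.91127749e-02 -9.52178729e-01]] [-0.06590678  0.55676908  0.50710114]
-0.095 0.088 [0.4208 0.0521] [[247.86347165 383.4062144 ]]
-0.095 -0.088 [ 0.4374 -0.1231] [[423.64752269 383.54036444]]
0 0.088 [0.5154 0.061 ] [[238.86093997 304.12152672]]
0 -0.088 [ 0.532  -0.1142] [[435.42801129 304.3255234 ]]
0.095 0.088 [0.61   0.0699] [[227.65675749 203.54831749]]
0.095 -0.088 [ 0.6266 -0.1053] [[450.0894659  203.87128186]]
```

```bash
python3 -m inch '0 .023 .1 0 1;0 0 .15 0 1;0 0 .15 0 1;0 0 .1 0 1;0 0 .06 0 1;0 0 0 0 .4;0 0 0 0 .4;0 0 0 0 .4' 20
python3 -m inch '0 0 0 0 .4;0 0 -.1 0 .4;0 0 -.2 0 .4;0 0 -.2 0 .4;0 0 -.2 0 .4;0 0 -.2 0 .4;0 0 -.2 0 .4;0 0 -.05 0 .4'
python3 d.py .5694 -.3294 .068 2.5
```

```text
time_s: 4.2
tcp_pos: [0.6048, -0.0122, 0.0683]
eef_rot: [-180.0, -0.1, 5.4]
contact_force: [0.1, 0.1, -0.2]
gripper_width: 0.063
gripper_force: 0.0
time_s: 5.2
tcp_pos: [0.6051, -0.0122, 0.2429]
eef_rot: [-180.0, -0.2, 5.4]
contact_force: [0.0, -0.6, -3.5]
gripper_width: 0.0517
gripper_force: 20.0
t 5.2 p [ 0.6051 -0.0122  0.2429] rot [-179.97   -0.23    5.42] q [ 17.  13.  -7.   0. -69.  78.] F [ 0.  -0.6 -3.5] w 0.0517 gf 20.0
units tx -0.330 ty 2.103 tz 1.166 spin 0.0081
```

```bash
python3 -m inch '0 0 0 .0081 .4;-.047 .3 0 0 .4;-.047 .3 0 0 .4;-.047 .3 0 0 .4;-.047 .3 0 0 .4;-.047 .3 0 0 .4;-.047 .3 0 0 .4;-.047 .3 0 0 .4'
python3 -m inch '0 0 .15 0 .4;0 0 .2 0 .4;0 0 .2 0 .4;0 0 .2 0 .4;0 0 .2 0 .4;0 0 .1 0 .4;0 0 .05 0 .4;0 0 0 0 .4'
python3 d.py .5694 -.3294 .068 2.5
```

```text
time_s: 6.2
tcp_pos: [0.5679, -0.3302, 0.2389]
eef_rot: [-179.9, 0.1, 2.5]
contact_force: [1.2, 0.8, -3.0]
gripper_width: 0.0517
gripper_force: 20.0
time_s: 7.2
tcp_pos: [0.5688, -0.3292, 0.0751]
eef_rot: [180.0, 0.0, 2.5]
contact_force: [0.2, -1.1, -2.2]
gripper_width: 0.0513
gripper_force: 20.0
t 7.2 p [ 0.5688 -0.3292  0.0751] rot [1.80e+02 1.00e-02 2.51e+00] q [-13.  26. -12.   0. -52. 106.] F [ 0.2 -1.1 -2.2] w 0.0513 gf 20.0
units tx 0.004 ty 0.002 tz 0.048 spin 0.0000
```

```bash
python3 -m inch '0 0 .01 0 .4;0 0 .01 0 .4;0 0 .01 0 .4;0 0 .008 0 .4;0 0 0 0 .4;0 0 0 0 .4;0 0 0 0 .4;0 0 0 0 .4'

```

```text
time_s: 8.2
tcp_pos: [0.5687, -0.3291, 0.0694]
eef_rot: [180.0, -0.0, 2.5]
contact_force: [-0.6, 0.3, -2.0]
gripper_width: 0.0515
gripper_force: 20.0
```

```bash
python3 -m inch '0 0 .008 0 .4;0 0 .008 0 .4;0 0 .006 0 .4;0 0 0 0 .4;0 0 0 0 .4;0 0 0 0 .4;0 0 0 0 .4;0 0 0 0 .4'

```

```text
time_s: 9.2
tcp_pos: [0.5689, -0.3291, 0.0672]
eef_rot: [180.0, -0.0, 2.5]
contact_force: [-2.0, 3.3, 6.6]
gripper_width: 0.0519
gripper_force: 20.0
```

```bash
python3 -m inch '0 0 0 0 1;0 0 0 0 1;0 0 0 0 1;0 0 -.1 0 1;0 0 -.2 0 1;0 0 -.25 0 1;0 0 -.25 0 1;0 0 -.1 0 1'
python3 -m inch '0 0 0 -.0081 1;-.014 -.286 0 0 1;-.014 -.286 0 0 1;-.014 -.286 0 0 1;-.014 -.286 0 0 1;-.014 -.286 0 0 1;-.014 -.286 0 0 1;-.014 -.286 0 0 1'
python3 d.py .526 -.031 .069 5.4
```

```text
time_s: 10.2
tcp_pos: [0.5698, -0.3297, 0.2049]
eef_rot: [179.9, -0.3, 2.5]
contact_force: [0.8, 0.8, 0.1]
gripper_width: 0.0876
gripper_force: 0.0
time_s: 11.2
tcp_pos: [0.5252, -0.0303, 0.2012]
eef_rot: [-180.0, 0.0, 5.4]
contact_force: [1.1, -0.4, 0.2]
gripper_width: 0.0872
gripper_force: 0.0
t 11.2 p [ 0.5252 -0.0303  0.2012] rot [-180.      0.      5.41] q [ 18.   8. -20.  -0. -62.  77.] F [ 1.1 -0.4  0.2] w 0.0872 gf 0.0
units tx 0.005 ty 0.005 tz 0.881 spin 0.0000
```

```bash
python3 -m inch '.005 .005 .2 0 1;0 0 .2 0 1;0 0 .2 0 1;0 0 .15 0 1;0 0 .08 0 1;0 0 .05 0 1;0 0 0 0 .4;0 0 0 0 .4'
python3 -m inch '0 0 0 0 .4;0 0 0 0 .4;0 0 -.2 0 .4;0 0 -.2 0 .4;0 0 -.2 0 .4;0 0 -.2 0 .4;0 0 -.2 0 .4;0 0 -.15 0 .4'
python3 d.py .4945 -.3327 .068 2.5
```

```text
time_s: 12.2
tcp_pos: [0.5271, -0.0321, 0.0698]
eef_rot: [-180.0, -0.1, 5.4]
contact_force: [0.4, 0.3, -0.1]
gripper_width: 0.0729
gripper_force: 0.0
time_s: 13.2
tcp_pos: [0.5264, -0.0322, 0.2428]
eef_rot: [-180.0, -0.0, 5.4]
contact_force: [0.4, -0.1, -2.8]
gripper_width: 0.0515
gripper_force: 20.0
t 13.2 p [ 0.5264 -0.0322  0.2428] rot [-1.7998e+02 -4.0000e-02  5.4100e+00] q [ 18.   6. -16.  -0. -68.  78.] F [ 0.4 -0.1 -2.8] w 0.0515 gf 20.0
units tx -0.300 ty 1.992 tz 1.165 spin 0.0081
```

```bash
python3 -m inch '0 0 0 .0081 .4;-.043 .2846 0 0 .4;-.043 .2846 0 0 .4;-.043 .2846 0 0 .4;-.043 .2846 0 0 .4;-.043 .2846 0 0 .4;-.043 .2846 0 0 .4;-.043 .2846 0 0 .4'
python3 -m inch '0 0 .15 0 .4;0 0 .2 0 .4;0 0 .2 0 .4;0 0 .2 0 .4;0 0 .2 0 .4;0 0 .1 0 .4;0 0 .06 0 .4;0 0 0 0 .4'
python3 -m inch '0 0 .01 0 .4;0 0 .01 0 .4;0 0 .01 0 .4;0 0 .008 0 .4;0 0 .006 0 .4;0 0 .006 0 .4;0 0 0 0 .4;0 0 0 0 .4'
python3 d.py .4945 -.3327 .068 2.5
```

```text
time_s: 14.2
tcp_pos: [0.4939, -0.3339, 0.2413]
eef_rot: [-180.0, 0.0, 2.5]
contact_force: [0.5, 0.2, -1.9]
gripper_width: 0.0516
gripper_force: 20.0
time_s: 15.2
tcp_pos: [0.4945, -0.3328, 0.0751]
eef_rot: [-180.0, 0.0, 2.5]
contact_force: [-0.7, -0.4, -2.2]
gripper_width: 0.0514
gripper_force: 20.0
time_s: 16.2
tcp_pos: [0.4948, -0.3328, 0.0689]
eef_rot: [180.0, -0.1, 2.5]
contact_force: [-2.2, 4.3, 10.0]
gripper_width: 0.0519
gripper_force: 20.0
t 16.2 p [ 0.4948 -0.3328  0.0689] rot [ 1.7997e+02 -5.0000e-02  2.5300e+00] q [-15.  22. -21.   0. -48. 108.] F [-2.2  4.3 10. ] w 0.0519 gf 20.0
units tx -0.002 ty -0.000 tz 0.006 spin 0.0001
```

```bash
python3 -m inch '0 0 0 0 1;0 0 0 0 1;0 0 0 0 1;0 0 -.1 0 1;0 0 -.2 0 1;0 0 -.25 0 1;0 0 -.25 0 1;0 0 -.1 0 1'
python3 -m inch '0 0 0 -.0081 1;-.0233 -.2774 0 0 1;-.0233 -.2774 0 0 1;-.0233 -.2774 0 0 1;-.0233 -.2774 0 0 1;-.0233 -.2774 0 0 1;-.0233 -.2774 0 0 1;-.0233 -.2774 0 0 1'
python3 d.py .4429 -.045 .069 5.4
python3 - <<'E'
from plant import capture
import cv2
im=capture("top")["color"]
cv2.imwrite("pics/t1.png",cv2.resize(im[160:300,150:490],None,fx=2.3,fy=2.3))
E
```

```text
time_s: 17.2
tcp_pos: [0.4955, -0.3333, 0.2063]
eef_rot: [179.9, -0.2, 2.5]
contact_force: [-0.3, -0.1, -0.5]
gripper_width: 0.0877
gripper_force: 0.0
time_s: 18.2
tcp_pos: [0.442, -0.0439, 0.2028]
eef_rot: [-180.0, -0.0, 5.4]
contact_force: [-0.7, 0.5, 0.6]
gripper_width: 0.0875
gripper_force: 0.0
t 18.2 p [ 0.442  -0.0439  0.2028] rot [-1.7999e+02 -1.0000e-02  5.4000e+00] q [ 20.  -1. -29.  -0. -62.  76.] F [-0.7  0.5  0.6] w 0.0875 gf 0.0
units tx 0.005 ty 0.008 tz 0.892 spin 0.0000
```

View pics/t1.png

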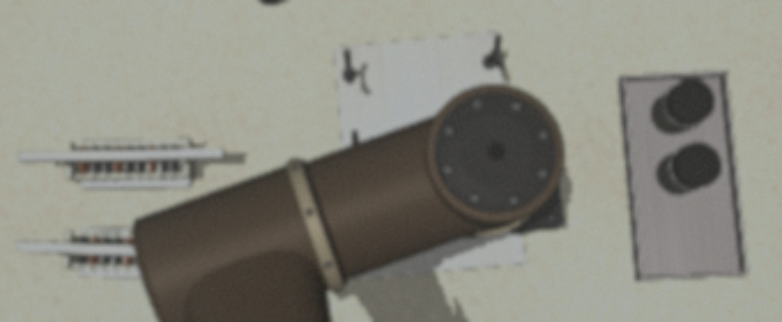

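Both canisters stand upright in the tray at (690,100) and (695,165), and the near-end slot is free. Next is canister 3.

```bash
python3 -m inch '.005 .008 .2 0 1;0 0 .2 0 1;0 0 .2 0 1;0 0 .15 0 1;0 0 .09 0 1;0 0 .05 0 1;0 0 0 0 .4;0 0 0 0 .4' 
python3 -m inch '0 0 0 0 .4;0 0 0 0 .4;0 0 -.2 0 .4;0 0 -.2 0 .4;0 0 -.2 0 .4;0 0 -.2 0 .4;0 0 -.2 0 .4;0 0 -.15 0 .4'
python3 d.py .4196 -.336 .068 2.5
```

```text
time_s: 19.25
tcp_pos: [0.444, -0.0461, 0.0697]
eef_rot: [-180.0, -0.1, 5.4]
contact_force: [0.2, 0.4, 0.7]
gripper_width: 0.0728
gripper_force: 0.0
time_s: 20.25
tcp_pos: [0.4433, -0.0462, 0.2428]
eef_rot: [-180.0, -0.0, 5.4]
contact_force: [0.3, -0.1, -1.3]
gripper_width: 0.0515
gripper_force: 20.0
t 20.25 p [ 0.4433 -0.0462  0.2428] rot [-1.7998e+02 -4.0000e-02  5.4100e+00] q [ 20.  -2. -25.  -0. -67.  76.] F [ 0.3 -0.1 -1.3] w 0.0515 gf 20.0
units tx -0.242 ty 1.923 tz 1.165 spin 0.0081
```

```bash
python3 -m inch '0 0 0 .0081 .4;-.0346 .2747 0 0 .4;-.0346 .2747 0 0 .4;-.0346 .2747 0 0 .4;-.0346 .2747 0 0 .4;-.0346 .2747 0 0 .4;-.0346 .2747 0 0 .4;-.0346 .2747 0 0 .4'
python3 -m inch '0 0 .15 0 .4;0 0 .2 0 .4;0 0 .2 0 .4;0 0 .2 0 .4;0 0 .2 0 .4;0 0 .1 0 .4;0 0 .06 0 .4;0 0 0 0 .4'
python3 -m inch '0 0 .01 0 .4;0 0 .01 0 .4;0 0 .01 0 .4;0 0 .008 0 .4;0 0 .006 0 .4;0 0 .006 0 .4;0 0 0 0 .4;0 0 0 0 .4'
python3 d.py .4196 -.336 .068 2.5
```

```text
time_s: 21.25
tcp_pos: [0.4192, -0.3371, 0.2413]
eef_rot: [-180.0, 0.0, 2.5]
contact_force: [0.4, 0.0, -1.3]
gripper_width: 0.0519
gripper_force: 20.0
time_s: 22.25
tcp_pos: [0.4198, -0.336, 0.0751]
eef_rot: [-180.0, 0.0, 2.5]
contact_force: [-0.1, -0.3, -1.7]
gripper_width: 0.0518
gripper_force: 20.0
time_s: 23.25
tcp_pos: [0.4201, -0.336, 0.0691]
eef_rot: [180.0, -0.1, 2.5]
contact_force: [-2.1, 4.7, 13.8]
gripper_width: 0.0513
gripper_force: 20.0
t 23.25 p [ 0.4201 -0.336   0.0691] rot [ 1.7996e+02 -5.0000e-02  2.5300e+00] q [-18.  17. -28.   0. -45. 110.] F [-2.1  4.7 13.8] w 0.0513 gf 20.0
units tx -0.003 ty -0.000 tz 0.008 spin 0.0001
```

```bash
python3 -m inch '0 0 0 0 1;0 0 0 0 1;0 0 0 0 1;0 0 -.1 0 1;0 0 -.2 0 1;0 0 -.25 0 1;0 0 -.25 0 1;0 0 -.3 0 1'
python3 -m inch '0 0 0 .029 1;0 0 0 .029 1;0 0 0 .029 1;0 0 0 .029 1;0 0 0 .029 1;0 0 0 .029 1;0 0 0 .029 1;0 0 0 .029 1'
python3 - <<'E'
from plant import capture
from h import *
c=capture("top"); pickle.dump(c,open("top2.pkl","wb"));im=c["color"]
cv2.imwrite("pics/t2.png",cv2.resize(im[165:300,150:260],None,fx=4.2,fy=4.2,interpolation=cv2.INTER_CUBIC))
s=capture("side"); cv2.imwrite("pics/s2.png",s["color"])
E
python3 d.py .509 .3325 .2 -88.7
```

```text
time_s: 24.25
tcp_pos: [0.4193, -0.3358, 0.2346]
eef_rot: [-180.0, 0.0, 2.5]
contact_force: [1.5, -0.4, -1.0]
gripper_width: 0.088
gripper_force: 0.0
time_s: 25.25
tcp_pos: [0.4197, -0.336, 0.2337]
eef_rot: [-180.0, -0.0, -81.4]
contact_force: [0.5, 0.6, -0.6]
gripper_width: 0.0877
gripper_force: 0.0
t 25.35 p [ 0.4197 -0.336   0.2335] rot [-1.7996e+02 -3.0000e-02 -8.1150e+01] q [-18.   7. -16.   0. -67.  27.] F [-0.3  0.6  0.3] w 0.0873 gf 0.0
units tx -4.442 ty -0.696 tz 0.224 spin 0.0210
```

View pics/t2.png

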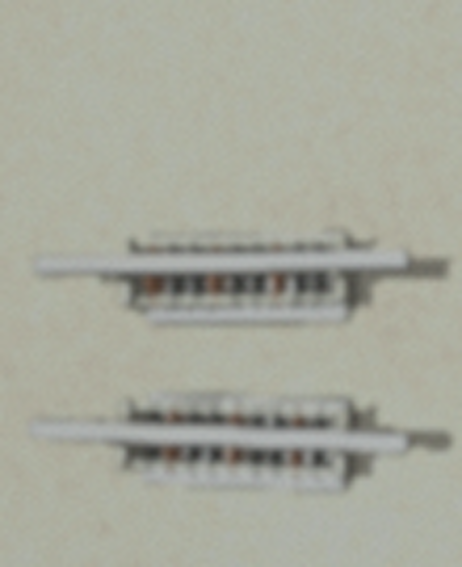

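View pics/s2.png

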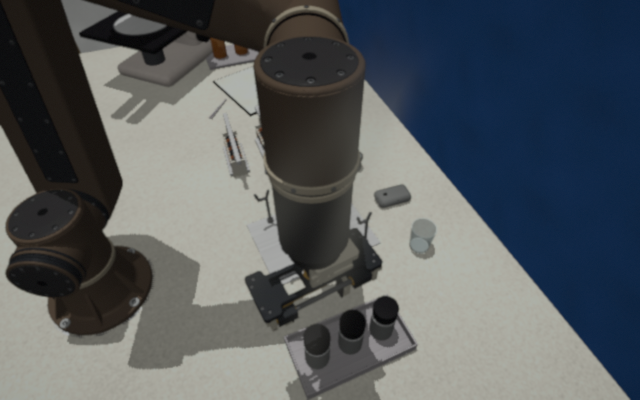

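Both racks are where they were, with bars A (33,267)→(408,258) and B (30,429)→(408,442). In the side view the three canisters stand in the tray at (316,340), (352,325) and (384,311).

```bash
python3 -m inch '0 0 0 .021 1;-.296 -.046 0 0 1;-.296 -.046 0 0 1;-.296 -.046 0 0 1;-.296 -.046 0 0 1;-.296 -.046 0 0 1;-.296 -.046 0 0 1;-.296 -.046 0 0 1'
python3 -m inch '-.296 -.046 0 0 1;-.296 -.046 0 0 1;-.296 -.046 0 0 1;-.296 -.046 0 0 1;-.296 -.046 0 0 1;-.296 -.046 0 0 1;-.296 -.046 0 0 1;-.296 -.046 0 0 1'
python3 -m inch '0 0 .1 0 1;0 0 .1 0 1;0 0 0 0 1;0 0 0 0 1;0 0 0 0 1;0 0 0 0 1;0 0 0 0 1;0 0 0 0 1'
python3 d.py .509 .3325 .073 -88.7
python3 - <<'E'
from plant import capture
from h import *
c=capture("wrist"); im=c["color"]; cv2.imwrite("pics/w2.png",im)
pickle.dump(c,open("w2.pkl","wb"))
a=np.radians(1.33);u=np.array([-np.sin(a),np.cos(a),0])
o=np.array([.509,.3325,.099]); print(proj(c,[o-.118*u,o,o+.118*u]))
E
```

```text
time_s: 26.35
tcp_pos: [0.4604, -0.0226, 0.2334]
eef_rot: [-179.9, 0.0, -88.3]
contact_force: [1.9, 0.1, -0.4]
gripper_width: 0.0878
gripper_force: 0.0
time_s: 27.35
tcp_pos: [0.5068, 0.3339, 0.2333]
eef_rot: [-180.0, 0.0, -88.3]
contact_force: [-0.1, -0.5, -0.4]
gripper_width: 0.0877
gripper_force: 0.0
time_s: 28.35
tcp_pos: [0.5068, 0.3324, 0.2026]
eef_rot: [-180.0, 0.0, -88.6]
contact_force: [-0.4, -0.4, 0.2]
gripper_width: 0.0873
gripper_force: 0.0
t 28.35 p [0.5068 0.3324 0.2026] rot [-1.7999e+02  1.0000e-02 -8.8580e+01] q [ 52.  15. -10.   0. -65. -50.] F [-0.4 -0.4  0.2] w 0.0873 gf 0.0
units tx -0.000 ty -0.015 tz 0.864 spin 0.0003
[[323.42489407  65.99970445]
 [323.40788387 197.74133244]
 [323.40011673 299.01433308]]
```

View pics/w2.png

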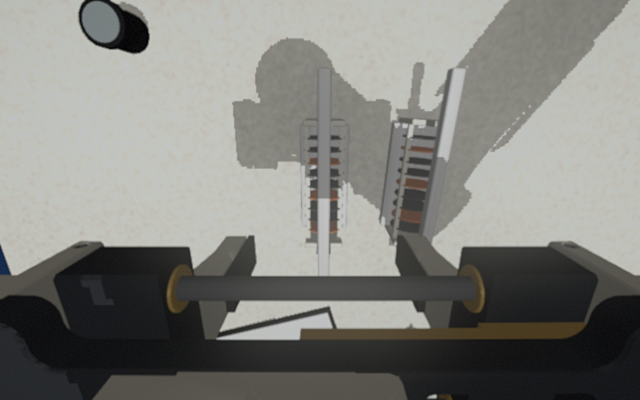

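The bar end is at (324,68), against a predicted (323,66), so rack A is confirmed. Descending to grip it.

```bash
python3 -m inch '0 -.015 .2 0 1;0 0 .2 0 1;0 0 .2 0 1;0 0 .14 0 1;0 0 .08 0 1;0 0 .044 0 1;0 0 0 0 1;0 0 0 0 1' 40
python3 -m inch '0 0 0 0 0;0 0 0 0 0;0 0 0 0 0;0 0 0 0 0;0 0 0 0 0;0 0 0 0 0;0 0 0 0 0;0 0 0 0 0' 40
python3 d.py .509 .3325 .235 -88.7
```

```text
time_s: 29.4
tcp_pos: [0.5094, 0.3329, 0.0738]
eef_rot: [-179.9, 0.1, -88.6]
contact_force: [0.7, 0.5, -0.3]
gripper_width: 0.0878
gripper_force: 0.0
time_s: 30.4
tcp_pos: [0.509, 0.3325, 0.0729]
eef_rot: [180.0, -0.0, -88.6]
contact_force: [-0.2, 0.7, 0.3]
gripper_width: 0.0133
gripper_force: 0.0
t 30.4 p [0.509  0.3325 0.0729] rot [180.    -0.   -88.58] q [ 52.  22. -19.   0. -49. -50.] F [-0.2  0.7  0.3] w 0.0133 gf 0.0
units tx -0.000 ty -0.000 tz -1.080 spin 0.0003
```

```bash
python3 -m inch '0 0 0 0 0;0 0 0 0 0;0 0 -.05 0 0;0 0 -.1 0 0;0 0 -.15 0 0;0 0 -.2 0 0;0 0 -.2 0 0;0 0 -.2 0 0' 40
python3 -m inch '0 0 -.18 0 0;0 0 0 -.0111 0;0 0 0 0 0;0 0 0 0 0;0 0 0 0 0;0 0 0 0 0;0 0 0 0 0;0 0 0 0 0'
python3 d.py .6183 -.0177 .235 -84.6
```

```text
time_s: 31.4
tcp_pos: [0.5088, 0.3323, 0.2099]
eef_rot: [-180.0, 0.0, -88.6]
contact_force: [-0.1, -0.0, -4.0]
gripper_width: 0.0118
gripper_force: 40.0
time_s: 32.4
tcp_pos: [0.509, 0.3324, 0.2349]
eef_rot: [180.0, -0.0, -84.6]
contact_force: [0.6, -0.5, -3.6]
gripper_width: 0.0118
gripper_force: 40.0
t 32.4 p [0.509  0.3324 0.2349] rot [ 1.7999e+02 -1.0000e-02 -8.4590e+01] q [ 52.  14.  -7.   0. -69. -46.] F [ 0.6 -0.5 -3.6] w 0.0118 gf 40.0
units tx 2.393 ty -0.506 tz -0.001 spin 0.0000
```

```bash
python3 -m inch '.1 -.02 0 0 0;.15 -.03 0 0 0;.2 -.042 0 0 0;.2 -.042 0 0 0;.2 -.042 0 0 0;.2 -.042 0 0 0;.2 -.042 0 0 0;.2 -.042 0 0 0'
python3 -m inch '.2 -.042 0 0 0;.2 -.042 0 0 0;.2 -.042 0 0 0;.2 -.042 0 0 0;.1 -.022 0 0 0;.043 -.012 0 0 0;0 0 0 0 0;0 0 0 0 0'
python3 d.py .6183 -.0177 .093 -84.6
python3 - <<'E'
from plant import capture
from h import *
c=capture("wrist"); im=c["color"]; cv2.imwrite("pics/w3.png",im)
pickle.dump(c,open("w3.pkl","wb"))
pickle.dump(capture("side"),open("s3.pkl","wb"))
E
```

```text
time_s: 33.4
tcp_pos: [0.5747, 0.1177, 0.2352]
eef_rot: [-180.0, -0.0, -84.6]
contact_force: [-0.2, -0.2, -4.1]
gripper_width: 0.0113
gripper_force: 40.0
time_s: 34.4
tcp_pos: [0.618, -0.0171, 0.235]
eef_rot: [-180.0, 0.0, -84.5]
contact_force: [-0.1, -0.4, -3.8]
gripper_width: 0.0119
gripper_force: 40.0
t 34.4 p [ 0.618  -0.0171  0.235 ] rot [-1.800e+02  1.000e-02 -8.455e+01] q [ 16.  15.  -6.  -0. -69. -11.] F [-0.1 -0.4 -3.8] w 0.0119 gf 40.0
units tx 0.004 ty -0.002 tz 0.947 spin 0.0001
```

View pics/w3.png

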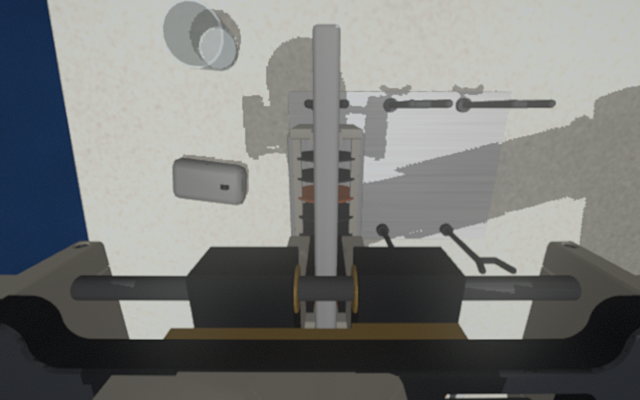

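The bar hangs at column 326, and the far right hook's prong tips show either side of it at (308,104) and (346,103). The middle and near right hooks are at (387–452,104) and (460–553,104).

```bash
python3 - <<'E'
from h import *
c=pickle.load(open("w3.pkl","rb"))
a=np.radians(5.4);R=np.array([[np.cos(a),-np.sin(a)],[np.sin(a),np.cos(a)]])
for x in(-.095,0,.095):
    print(x,[proj(c,[[*(R@[x+d,-.088]+[.5237,-.0266]),z]]).round(0).tolist() for d,z in((-.017,.122),(0,.098),(.017,.122))])
# measured tips (level) -> stand frame
P=onplane(c,[(308,104),(346,103),(452,104),(553,103)],.122)[:,:2]
print((P-[.5237,-.0266])@R)
print(onplane(c,[(326,30)],.26))
for n in("s3.pkl",):
    im=pickle.load(open(n,"rb"))["color"]; cv2.imwrite("pics/s3.png",cv2.resize(im[90:300,200:450],None,fx=2.8,fy=2.8,interpolation=cv2.INTER_CUBIC))
E
```

```text
-0.095 [[[550.0, 103.0]], [[515.0, 104.0]], [[513.0, 103.0]]]
0 [[[448.0, 103.0]], [[421.0, 103.0]], [[411.0, 103.0]]]
0.095 [[[344.0, 103.0]], [[326.0, 103.0]], [[307.0, 103.0]]]
[[ 0.11115854 -0.08672469]
 [ 0.0762909  -0.0876485 ]
 [-0.02126615 -0.0870772 ]
 [-0.11480425 -0.08845188]]
[[ 0.62912701 -0.13158825  0.26      ]]
```

View pics/s3.png

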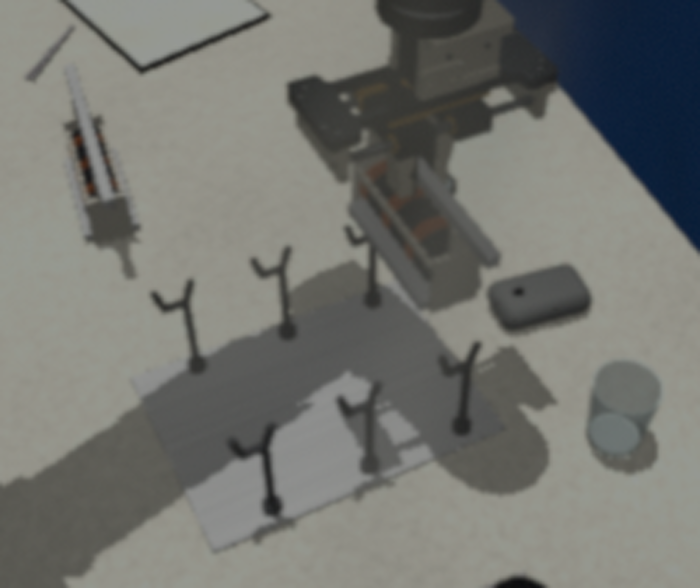

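The side view shows the rack hanging level over the far pair, and the wrist view puts the hooks within about 2 mm of prediction. Lowering now.

```bash
python3 -m inch '.004 -.002 .1 0 0;0 0 .12 0 0;0 0 .12 0 0;0 0 .12 0 0;0 0 .12 0 0;0 0 .08 0 0;0 0 .04 0 0;0 0 0 0 0'
python3 -m inch '0 0 .03 0 0;0 0 .03 0 0;0 0 .03 0 0;0 0 .03 0 0;0 0 .03 0 0;0 0 .03 0 0;0 0 .03 0 0;0 0 0 0 0'
python3 d.py .6183 -.0177 .090 -84.6
```

```text
time_s: 35.5
tcp_pos: [0.6184, -0.0183, 0.1297]
eef_rot: [180.0, -0.0, -84.6]
contact_force: [-0.4, 0.4, -3.0]
gripper_width: 0.0111
gripper_force: 40.0
time_s: 36.5
tcp_pos: [0.6182, -0.0184, 0.098]
eef_rot: [180.0, -0.0, -84.6]
contact_force: [-1.1, 0.6, -3.7]
gripper_width: 0.0116
gripper_force: 40.0
t 36.5 p [ 0.6182 -0.0184  0.098 ] rot [179.95  -0.   -84.59] q [ 16.  22. -16.  -0. -53. -11.] F [-1.1  0.6 -3.7] w 0.0116 gf 40.0
units tx -0.004 ty -0.001 tz 0.053 spin 0.0000
```

```bash
python3 -m inch '0 0 .012 0 0;0 0 .012 0 0;0 0 .012 0 0;0 0 .01 0 0;0 0 .007 0 0;0 0 .005 0 0;0 0 0 0 0;0 0 0 0 0'
python3 d.py .6183 -.0177 .090 -84.6
```

```text
time_s: 37.5
tcp_pos: [0.6184, -0.0184, 0.0899]
eef_rot: [180.0, -0.0, -84.6]
contact_force: [-2.4, -0.5, -1.7]
gripper_width: 0.0117
gripper_force: 40.0
t 37.5 p [ 0.6184 -0.0184  0.0899] rot [180.    -0.   -84.58] q [ 16.  22. -17.   0. -51. -11.] F [-2.4 -0.5 -1.7] w 0.0117 gf 40.0
units tx -0.004 ty 0.000 tz -0.001 spin 0.0000
```

```bash
python3 -m inch '0 0 .006 0 0;0 0 .006 0 0;0 0 0 0 0;0 0 0 0 0;0 0 0 0 0;0 0 0 0 0;0 0 0 0 0;0 0 0 0 0'
```

```text
time_s: 38.5
tcp_pos: [0.6185, -0.0184, 0.0897]
eef_rot: [-180.0, -0.0, -84.6]
contact_force: [-7.4, 0.7, 10.6]
gripper_width: 0.0115
gripper_force: 40.0
```

```bash
python3 -m inch '0 0 0 0 .5;0 0 0 0 .5;0 0 0 0 .5;0 0 0 0 .5;0 0 -.05 0 .5;0 0 -.15 0 .5;0 0 -.2 0 .5;0 0 -.2 0 .5'
python3 -m inch '0 0 -.2 0 1;-.2 .03 -.1 0 1;-.25 .05 0 0 1;-.25 .05 0 0 1;-.25 .05 0 0 1;-.25 .05 0 0 1;-.25 .05 0 0 1;-.2 .05 0 0 1'
python3 - <<'E'
from plant import capture
from h import *
c=capture("side");im=c["color"]; pickle.dump(c,open("s4.pkl","wb"))
t=capture("top");pickle.dump(t,open("t4.pkl","wb"))
A=cv2.resize(im[90:300,200:450],(500,420),interpolation=cv2.INTER_CUBIC)
B=cv2.resize(t["color"][150:300,150:390],(672,420),interpolation=cv2.INTER_CUBIC)[:,:]
cv2.imwrite("pics/st4.png",cv2.resize(np.hstack([A,B]),(800,287)))
E
python3 d.py .4009 .3294 .2 -92.1
```

```text
time_s: 39.5
tcp_pos: [0.6185, -0.0184, 0.1794]
eef_rot: [-180.0, -0.0, -84.6]
contact_force: [0.6, -0.1, 0.2]
gripper_width: 0.0438
gripper_force: 0.0
time_s: 40.5
tcp_pos: [0.5454, 0.2248, 0.2236]
eef_rot: [-180.0, 0.0, -84.5]
contact_force: [0.7, -0.7, 1.3]
gripper_width: 0.0876
gripper_force: 0.0
t 40.6 p [0.5452 0.2258 0.2235] rot [-1.7996e+02  4.0000e-02 -8.4430e+01] q [ 41.  13. -11.  -0. -67. -36.] F [-0.2 -0.3 -0.6] w 0.0877 gf 0.0
units tx -0.655 ty 0.987 tz 0.157 spin 0.0213
```

View pics/st4.png

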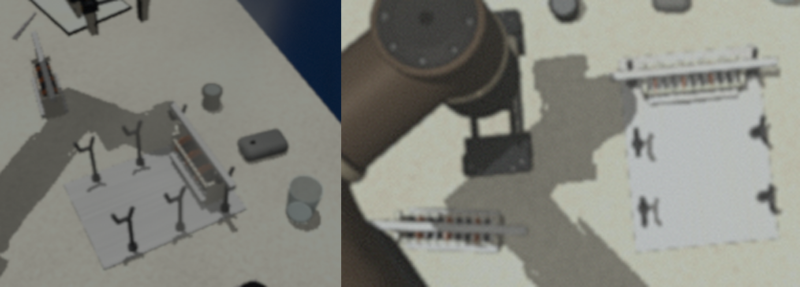

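Rack A hangs level in the far pair. Rack B's bar end is near its old place at about (247,270), and I will check it with the wrist camera.

```bash
python3 -m inch '0 0 0 .0213 1;-.164 .247 0 0 1;-.164 .247 0 0 1;-.164 .247 0 0 1;-.164 .247 0 0 1;0 0 .1 0 1;0 0 .05 0 1;0 0 0 0 1'
python3 d.py .4009 .3294 .073 -92.1
python3 - <<'E'
from plant import capture
from h import *
c=capture("wrist"); im=c["color"]; cv2.imwrite("pics/w4.png",im)
pickle.dump(c,open("w4.pkl","wb"))
a=np.radians(-2.1);u=np.array([-np.sin(a),np.cos(a),0])
o=np.array([.4009,.3294,.099]); print(proj(c,[o-.118*u,o,o+.118*u]))
E
```

```text
time_s: 41.6
tcp_pos: [0.4021, 0.3266, 0.1997]
eef_rot: [180.0, -0.1, -92.3]
contact_force: [0.5, -0.7, 0.2]
gripper_width: 0.0878
gripper_force: 0.0
t 41.6 p [0.4021 0.3266 0.1997] rot [ 1.7996e+02 -9.0000e-02 -9.2320e+01] q [ 61.   7. -21.   0. -62. -63.] F [ 0.5 -0.7  0.2] w 0.0878 gf 0.0
units tx -0.019 ty 0.008 tz 0.845 spin -0.0006
[[326.67173944  69.30910074]
 [326.89153598 201.50318726]
 [327.05593927 303.0510848 ]]
```

View pics/w4.png

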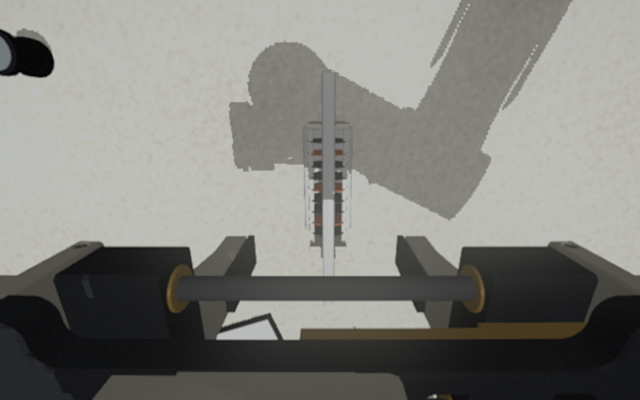

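The bar end is at (328,71), against a predicted (327,69), so rack B has not moved. Gripping it.

```bash
python3 -m inch '-.014 .006 .2 0 1;0 0 .2 0 1;0 0 .2 0 1;0 0 .14 0 1;0 0 .07 0 1;0 0 .035 0 1;0 0 0 0 0;0 0 0 0 0' 40
python3 -m inch '0 0 0 0 0;0 0 0 0 0;0 0 0 0 0;0 0 0 0 0;0 0 0 0 0;0 0 0 0 0;0 0 0 0 0;0 0 0 0 0'
python3 d.py .4009 .3294 .073 -92.1
```

```text
time_s: 42.65
tcp_pos: [0.4012, 0.3301, 0.0745]
eef_rot: [-180.0, 0.1, -92.2]
contact_force: [0.6, 1.3, -0.3]
gripper_width: 0.0731
gripper_force: 0.0
time_s: 43.65
tcp_pos: [0.4006, 0.3296, 0.0737]
eef_rot: [180.0, -0.0, -92.3]
contact_force: [-2.4, 0.0, 1.6]
gripper_width: 0.0118
gripper_force: 40.0
t 43.65 p [0.4006 0.3296 0.0737] rot [ 1.7998e+02 -1.0000e-02 -9.2250e+01] q [ 61.  15. -30.  -0. -45. -63.] F [-2.4  0.   1.6] w 0.0118 gf 40.0
units tx 0.002 ty -0.002 tz 0.004 spin -0.0004
```

```bash
python3 -m inch '0 0 -.05 0 0;0 0 -.1 0 0;0 0 -.15 0 0;0 0 -.2 0 0;0 0 -.2 0 0;0 0 -.2 0 0;0 0 -.18 0 0;0 0 0 0 0'
python3 -m inch '0 0 0 -.0106 0;0 0 0 -.0106 0;0 0 0 0 0;0 0 0 0 0;0 0 0 0 0;0 0 0 0 0;0 0 0 0 0;0 0 0 0 0'
python3 d.py .4291 -.0355 .235 -84.6
```

```text
time_s: 44.65
tcp_pos: [0.4016, 0.3306, 0.2385]
eef_rot: [-179.8, 0.2, -92.2]
contact_force: [0.6, 0.1, -4.9]
gripper_width: 0.0116
gripper_force: 40.0
time_s: 45.65
tcp_pos: [0.4008, 0.3297, 0.2357]
eef_rot: [180.0, 0.0, -84.6]
contact_force: [0.8, -0.7, -4.3]
gripper_width: 0.0117
gripper_force: 40.0
t 45.65 p [0.4008 0.3297 0.2357] rot [180.     0.   -84.63] q [ 61.   5. -18.  -0. -67. -56.] F [ 0.8 -0.7 -4.3] w 0.0117 gf 40.0
units tx 2.442 ty 0.041 tz 0.005 spin -0.0001
```

```bash
python3 -m inch '.1 .003 0 0 0;.15 .003 0 0 0;.2 .003 0 0 0;.2 .003 0 0 0;.2 .003 0 0 0;.2 .003 0 0 0;.2 .003 0 0 0;.2 .003 0 0 0'
python3 -m inch '.2 .003 0 0 0;.2 .003 0 0 0;.2 .003 0 0 0;.2 .003 0 0 0;.1 .003 0 0 0;.092 .002 0 0 0;0 0 0 0 0;0 0 0 0 0'
python3 d.py .4291 -.0355 .13 -84.6
python3 - <<'E'
from plant import capture
from h import *
c=capture("wrist"); im=c["color"]; cv2.imwrite("pics/w5.png",im[40:280,180:640])
pickle.dump(c,open("w5.pkl","wb"))
a=np.radians(5.4);R=np.array([[np.cos(a),-np.sin(a)],[np.sin(a),np.cos(a)]])
print([proj(c,[[*(R@[-.095+d,-.088]+[.5237,-.0266]),z]]).round(0).tolist() for d,z in((-.017,.122),(0,.098),(.017,.122))])
E
```

```text
time_s: 46.65
tcp_pos: [0.417, 0.1105, 0.2359]
eef_rot: [-180.0, 0.0, -84.7]
contact_force: [-0.7, -0.1, -4.4]
gripper_width: 0.0121
gripper_force: 40.0
time_s: 47.65
tcp_pos: [0.429, -0.0353, 0.2357]
eef_rot: [-180.0, 0.0, -84.6]
contact_force: [0.6, -0.3, -3.7]
gripper_width: 0.0117
gripper_force: 40.0
t 47.65 p [ 0.429  -0.0353  0.2357] rot [-1.800e+02  1.000e-02 -8.462e+01] q [ 22.  -4. -27.  -0. -66. -16.] F [ 0.6 -0.3 -3.7] w 0.0117 gf 40.0
units tx 0.001 ty -0.000 tz 0.705 spin -0.0001
[[[344.0, 103.0]], [[326.0, 103.0]], [[307.0, 103.0]]]
```

View pics/w5.png

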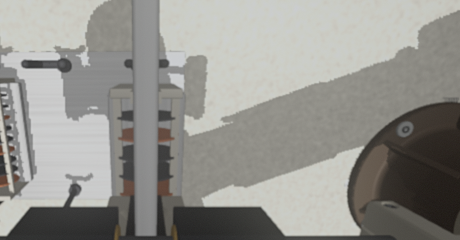

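The bar at column 326 sits centred between the near hook's tips at about (307,104) and (346,103). Lowering.

```bash
python3 -m inch '0 0 .1 0 0;0 0 .12 0 0;0 0 .12 0 0;0 0 .12 0 0;0 0 .12 0 0;0 0 .08 0 0;0 0 .045 0 0;0 0 0 0 0'
python3 -m inch '0 0 .03 0 0;0 0 .03 0 0;0 0 .03 0 0;0 0 .03 0 0;0 0 .03 0 0;0 0 .03 0 0;0 0 .03 0 0;0 0 0 0 0'
python3 -m inch '0 0 .012 0 0;0 0 .012 0 0;0 0 .012 0 0;0 0 .01 0 0;0 0 .007 0 0;0 0 .005 0 0;0 0 0 0 0;0 0 0 0 0'
python3 d.py .4291 -.0355 .09 -84.6
```

```text
time_s: 48.7
tcp_pos: [0.4289, -0.0356, 0.1296]
eef_rot: [180.0, -0.0, -84.6]
contact_force: [1.2, -0.2, -4.8]
gripper_width: 0.0119
gripper_force: 40.0
time_s: 49.7
tcp_pos: [0.4288, -0.0357, 0.0981]
eef_rot: [180.0, -0.0, -84.6]
contact_force: [0.3, -0.2, -5.0]
gripper_width: 0.0115
gripper_force: 40.0
time_s: 50.7
tcp_pos: [0.4291, -0.0356, 0.0902]
eef_rot: [-180.0, -0.0, -84.6]
contact_force: [-4.3, 0.7, 6.3]
gripper_width: 0.0119
gripper_force: 40.0
t 50.7 p [ 0.4291 -0.0356  0.0902] rot [-1.7999e+02 -1.0000e-02 -8.4610e+01] q [ 22.   6. -40.   0. -45. -16.] F [-4.3  0.7  6.3] w 0.0119 gf 40.0
units tx -0.001 ty -0.000 tz 0.001 spin -0.0000
```

```bash
python3 -m inch '0 0 .003 0 0;0 0 0 0 .5;0 0 0 0 .5;0 0 0 0 .5;0 0 0 0 .5;0 0 -.1 0 .5;0 0 -.2 0 .5;0 0 -.2 0 .5'
python3 -m inch '0 0 -.25 0 .5;0 0 -.2 0 .5;-.25 -.05 0 0 .5;-.25 -.05 0 0 .5;-.25 -.05 0 0 .5;-.25 -.05 0 0 .5;-.25 -.05 0 0 .5;-.25 -.05 0 0 .5'
python3 -m inch '-.25 -.05 0 0 .5;-.25 -.05 0 0 .5;-.25 -.05 0 0 .5;-.25 -.05 0 0 .5;-.25 0 0 0 .5;-.1 0 0 0 .5;0 0 0 0 .5;0 0 0 0 .5'
python3 - <<'E'
from plant import capture,get_state
from h import *
c=capture("side");im=c["color"]; t=capture("top")
pickle.dump(t,open("t6.pkl","wb"))
A=cv2.resize(im[130:400,200:450],(400,432),interpolation=cv2.INTER_CUBIC)
B=cv2.resize(t["color"][110:290,240:480],(400,300),interpolation=cv2.INTER_CUBIC)
B=cv2.copyMakeBorder(B,0,132,0,0,0)
cv2.imwrite("pics/st6.png",np.hstack([A,B])); print(get_state()["contact_force"])
E
```

```text
time_s: 51.7
tcp_pos: [0.4289, -0.0357, 0.165]
eef_rot: [180.0, -0.0, -84.6]
contact_force: [0.4, -0.8, 0.3]
gripper_width: 0.0439
gripper_force: 0.0
time_s: 52.7
tcp_pos: [0.4527, 0.194, 0.2318]
eef_rot: [-180.0, 0.0, -84.6]
contact_force: [0.7, 0.1, 0.2]
gripper_width: 0.0439
gripper_force: 0.0
time_s: 53.7
tcp_pos: [0.4636, 0.3963, 0.2318]
eef_rot: [180.0, -0.0, -84.6]
contact_force: [0.7, 0.1, -0.3]
gripper_width: 0.0439
gripper_force: 0.0
[ 0.05210881 -0.16848885  0.07216689]
```

View pics/st6.png

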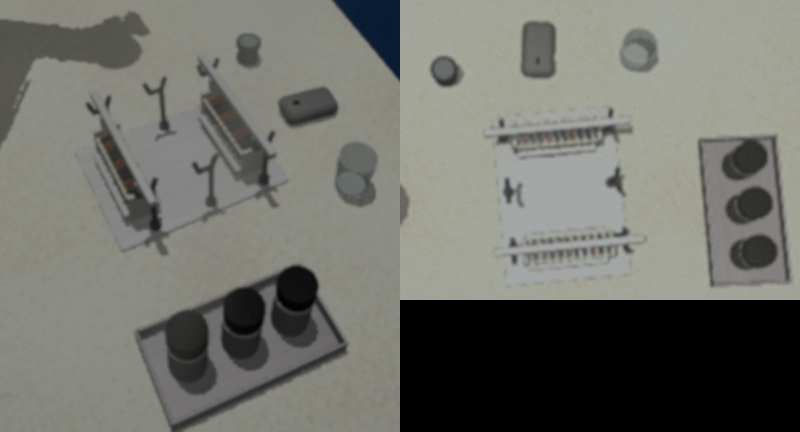

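Both racks hang level in the near and far pairs. In the top panel their bars run (485,133)→(632,122) and (497,251)→(645,239). The three canisters stand upright in the tray at (748,158), (752,203) and (756,250). The bystanders have not moved and the arm is clear.

```bash
python3 -c "from plant import close_job;print(close_job())"
```

```text
the job is handed in; nothing more can be done
None
```

I put all three canisters upright in the tray, hung both wafer racks level on the near and far hook pairs, left the beaker, mouse and magnifier alone, and handed the job in at about 54 s; no verdict came back.

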